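# Fit the three-hole column flange onto the drill stand base

### The arm

A 7-joint arm with a two-finger parallel gripper is mounted at the origin on a cart in front of the work surface, level with it; the furniture and walls round the work are solid. World frame = base frame: x ahead of the robot, y to its left, z up, the work surface at z = 0. Lengths are in m, angles in rad, forces in N, time in s.
With the tool pointing down it reaches from about 0.4 to 0.85 m from the base axis. Payload 10.4 kg.
Tool frame: the origin (TCP) lies between the finger pads; the fingertips stand 22 mm ahead of it and the grasp point (between the pads) lies 3 mm ahead of it (r.nose_length is the distance from the TCP to the fingertips, in m); z points along the fingers, y is the line along which they close (so a half turn about z gives the same grasp; the last joint's range is limited). The gripper opens to 87 mm and grips with 3 to 60 N. Pads are 19 mm wide; open, the fingers measure 117 mm over their backs; the gripper's body (75 mm by 190 mm) begins 51 mm behind the grasp point.
Start: joints at [-1.35, 0.332, -0.065, 1.46, 0.022, 1.35, -0.088], TCP at [0.151, 0.607, 0.245] pointing down, gripper open.
Joint ranges: [-2.6, 2.6], [-0.5, 2.12], [-1.47, 1.34], [0.16, 2.42], [-1.27, 4.41], [0.06, 2.06], [-2.6, 2.6]. Speed limits (rad/s): [2.22, 2.22, 2.79, 2.79, 3.14, 3.14, 3.14].

### API

Orientations are given as a unit quaternion [x, y, z, w].
In Python, from bench import readout, cams, r gives the robot as it stands. The module is installed in compiled form; this text tells all that it offers.
- The arm moves only by the tool step_arm, never from a script. Its argument "deltas" is a list that holds one entry, the list of rows, each a list of 7 numbers: the turn, a rotation vector about the tool's x, y, z in rad, then the shift along the tool's x, y, z in m, then the opening in per cent of the stroke, from 0 (shut) to 100 (fully open). A call has 1 to 20 rows; each row is the pose to reach, as a shift and turn from the pose commanded when the call began, along the tool's axes at that moment; what a row does not reach only later rows make up. A row lasts 1/8 s, in which the tool goes at most 62.5 mm and 10.7 degrees, less where a joint would pass 70% of its speed; a pose out of reach is approached as far as the arm can. A call with a gripper value outside its range is refused whole. The fingers move at their own pace and stop on an object; "squeeze" is the grip in N (left out, the last holds). Time passes only in rows, so rows that repeat a pose let the fingers close. It gives the time, the measured TCP pose, the force, the opening and the grip force at its end, in the units of the state.
- readout.read_state(): the state, without advancing time (a new reading comes with each control period).
- cams.camera(name): name is "side" or "top" or "wrist"; returns a dict with "img" (384x512x3 uint8, red, green, blue), "fx", "fy", "cx", "cy" (pixels), "origin" and "rotation" of the camera in the world; the wrist camera has in their place "T_tool_cam" (4x4, takes a point from camera to tool coordinates, whose origin is the TCP and whose axes are the flange's). Camera axes: x right, y up, looking along -z (the intrinsics and any distortion apply to the point x, -y, -z); pixel columns grow to the right and rows downward; lengths in m; the calibration is good to about 2 mm. A picture is of the moment at which its call begins: read the wrist's pose just before it. There is no depth.
- r.close_job(): hands the job in; it is judged then, once.
The state is a dict: "time": time; "joint_positions": joint angles; "joint_vel": joint speeds; "joint_torque": joint torques, N m; "ee_pos": TCP position; "eef_rot": TCP orientation; "ft_force": force on the tool from outside, world axes, zero at the start; "torque": the same for the moment, N m; "width": finger opening in m; "grip_force": force on a finger pad.
Only numpy, scipy, OpenCV 4.12 (cv2) and the standard library are available. Lean on these libraries where they do the work, as an engineer would, in place of code of your own. Each camera call takes 0.05 s, during which the arm holds its last target. There are 200 camera calls.

### The job

Fit the green flange that has three holes onto the grey drill stand base: turn it so that its holes line up with the three studs, lower it over the studs in the gripper without dropping it, and leave it lying flat and fully down on the base, let go. Leave the other flange, the one with four holes, where it lies.

Things in the scene. Friction and masses are not known exactly. Their poses are not given: they have to be found in the camera images.
- flange3_centre (a point): Loose green flange with THREE holes: plate 140 mm across, 12 mm thick; round upright neck 44 mm across (parallel from 21 mm up), 72 mm high over all; up to 0.7 kg. Through holes 26 mm across, centres 42 mm from the axis, 120 degrees apart, the first on its +x axis. This point: on the axis half-way up, 36 mm above the underside; z up. Grip the neck 25 to 70 mm above the underside, at any yaw.
- stud_base: Fixed grey round drill stand base, 168 mm across. Origin: centre of its underside, on the bench top; z up. Flat bright seat 22 mm above it. Three fixed upright studs 10 mm across, 42 mm from the axis, 120 degrees apart, the first on its +x axis; tips 52 mm above the origin. Holes leave 8 mm of play all round a stud. Flange fully down: its half-way point is 58 mm above this origin.
- flange4_centre (a point): Wrong flange, to be left alone: the same green, shape and size as the other but with FOUR holes, 90 degrees apart. This point is on its neck's axis half-way up, 36 mm above the underside.

How it is judged:
By the outcome, as a careful person would: the job done as asked, in the order asked, and still so for the second after the job is handed in, with the robot touching nothing.
It also fails if it takes over 40 s, if anything falls off the work surface, if the arm or the gripper's body presses on something with over 40 N, if the wrist force passes 120 N, or if a joint passes its speed limit or range.

## Working session

There is one attempt and no reset: what is moved stays moved. The work goes in short steps, Python scripts to look and compute and a tool call to move; the robot and the scene stay as the last step left them, time stands still between calls to the robot, and variables do not carry over. Pictures are saved under pics/ and viewed, at most 10 in all, crops included, and the job is handed in when it is done.

Besides the shell and the picture viewer there is one more tool, called after "Request:" as name(argument=value, ...) on one line, values as JSON. step_arm: Moves the arm, as the interface text tells. Its arguments: {"type":"object","properties":{"deltas":{"type":"array"},"squeeze":{"type":"number"}},"required":["deltas"]}

```bash
mkdir -p pics; cat > h.py <<'E'
import numpy as np, cv2
from bench import readout, cams, r
from scipy.spatial.transform import Rotation as R
def save(c,n): cv2.imwrite('pics/'+n,c['img'][:,:,::-1])
def cam(name):
    s=readout.read_state(); c=cams.camera(name)
    if name=='wrist':
        T=np.eye(4); T[:3,:3]=R.from_quat(s['eef_rot']).as_matrix(); T[:3,3]=s['ee_pos']
        M=T@np.array(c['T_tool_cam']); c['origin']=M[:3,3]; c['rotation']=M[:3,:3]
    c['R']=np.array(c['rotation']); 
    if c['R'].shape!=(3,3): c['R']=R.from_quat(c['R']).as_matrix()
    c['o']=np.array(c['origin']); return c
def ray(c,u,v,z):
    d=c['R']@np.array([(u-c['cx'])/c['fx'],-(v-c['cy'])/c['fy'],-1.])
    return c['o']+d*(z-c['o'][2])/d[2]
E
python3 - <<'E'
from h import *
s=readout.read_state();print(s)
ims=[]
for n in('top','side','wrist'):
    c=cam(n);save(c,n+'0.png');print(n,{k:v for k,v in c.items() if k not in('img','rotation','origin')})
    np.save('pics/'+n+'0.npy',c,allow_pickle=True)
E
```

```text
{'time': 0.0, 'joint_positions': array([-1.3495906 ,  0.33286402, -0.06471355,  1.4609289 ,  0.02158917,
        1.34988327, -0.08849243]), 'joint_vel': array([-0.00235563,  0.00035967,  0.00069229, -0.00036968,  0.00106319,
        0.00070168,  0.00120203]), 'joint_torque': array([-5.87926770e-04, -6.23270273e+01,  2.41406041e-02, -3.89882934e+01,
       -6.14330708e-02,  3.99467431e-02,  1.37323691e-04]), 'ee_pos': array([0.15078227, 0.60618187, 0.24376477]), 'eef_rot': array([ 1.21581922e-01,  9.92581157e-01, -6.91630291e-04, -6.02247962e-05]), 'ft_force': array([-0.10127173, -0.68994858, -0.19749982]), 'torque': array([-0.03521389, -0.01349907,  0.01791965]), 'grip_force': 0.0, 'width': 0.08706282414590587}
top {'fx': 387.7631616491435, 'fy': 387.7631616491435, 'cx': 254.90552168509825, 'cy': 196.47905937637339, 'R': array([[-2.36596894e-03,  9.97483022e-01, -7.08662371e-02],
       [-9.99431061e-01,  2.55929938e-05,  3.37276469e-02],
       [ 3.36445688e-02,  7.09057171e-02,  9.96915454e-01]]), 'o': array([0.46265375, 0.05345221, 1.04574474])}
side {'fx': 351.02510414725566, 'fy
[... 242 characters left out ...]
9879795, -0.61771368,  0.59881852])}
wrist {'fx': 326.8510939893712, 'fy': 326.8510939893712, 'cx': 257.7435086262805, 'cy': 191.4136032189813, 'T_tool_cam': array([[ 1.58191255e-03,  9.65200538e-01,  2.61506060e-01,
         7.04364700e-02],
       [ 9.99998703e-01, -1.60601847e-03, -1.21529159e-04,
         1.33916428e-03],
       [ 3.02683552e-04,  2.61505913e-01, -9.65201826e-01,
        -1.40300332e-01],
       [ 0.00000000e+00,  0.00000000e+00,  0.00000000e+00,
         1.00000000e+00]]), 'R': array([[ 0.23983844, -0.93711572, -0.25355797],
       [ 0.97081149,  0.23108259,  0.06423301],
       [-0.00160093, -0.26156254,  0.9651852 ]]), 'o': array([0.08280323, 0.62468944, 0.38411102])}
```

View pics/top0.png

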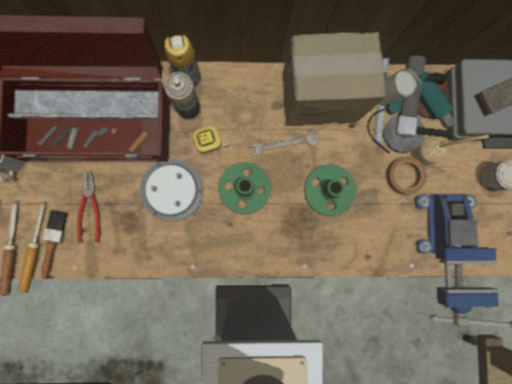

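View pics/side0.png

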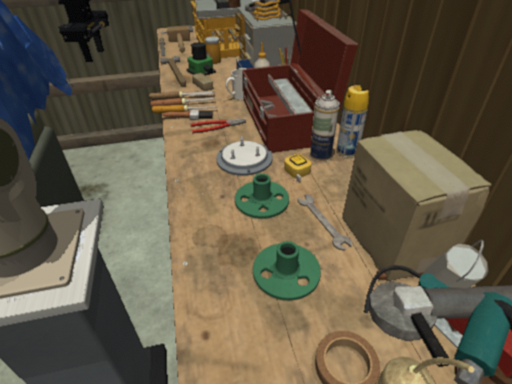

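The top view shows the base at (172,190) and flanges at (245,188) and (330,190). Next I'll measure them and enlarge the crop to count holes.

```bash
cat > m.py <<'E'
from h import *
c=np.load('pics/top0.npy',allow_pickle=True).item()
im=c['img']; hsv=cv2.cvtColor(im,cv2.COLOR_RGB2HSV)
m=cv2.inRange(hsv,(60,80,30),(90,255,255))
cs,_=cv2.findContours(m,cv2.RETR_EXTERNAL,cv2.CHAIN_APPROX_NONE)
for k in cs:
    if cv2.contourArea(k)<1000: continue
    e=cv2.fitEllipse(k);print('green',e,ray(c,*e[0],.012))
g=cv2.inRange(hsv,(0,0,90),(180,60,255)); g[:,:130]=0;g[:,208:]=0;g[:155]=0;g[225:]=0
g=cv2.morphologyEx(g,cv2.MORPH_CLOSE,np.ones((5,5)))
k=max(cv2.findContours(g,0,1)[0],key=cv2.contourArea);e=cv2.fitEllipse(k);print('base',e,ray(c,*e[0],.022))
cv2.imwrite('pics/crop1.png',cv2.resize(im[150:230,130:370,::-1],None,fx=3.3,fy=3.3,interpolation=cv2.INTER_CUBIC))
E
python3 m.py
```

```text
green ((329.7025146484375, 189.481201171875), (46.827632904052734, 47.5859260559082), 83.57380676269531) [ 0.55505121 -0.18327168  0.012     ]
green ((244.23590087890625, 187.76524353027344), (47.13420486450195, 47.51496124267578), 145.93617248535156) [0.55951393 0.04699094 0.012     ]
base ((171.11453247070312, 189.87832641601562), (61.287017822265625, 63.10792541503906), 77.35789489746094) [0.55284037 0.23946325 0.022     ]
```

View pics/crop1.png

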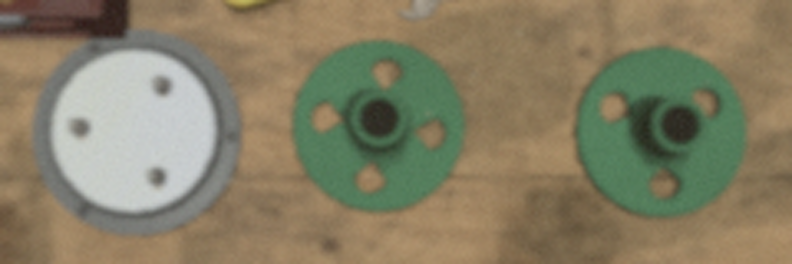

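The right flange has three holes, in the crop at (613,107), (706,102) and (664,184). The middle one has four. The studs are at (80,127), (162,86) and (157,177). I'll work out the yaws and the first move.

```bash
cat > y.py <<'E'
from h import *
c=np.load('pics/top0.npy',allow_pickle=True).item()
f=lambda P,z:np.array([ray(c,u/3.3+130,v/3.3+150,z)[:2] for u,v in P])
for n,P,z in(('holes',[(613,107),(706,102),(664,184)],.008),('studs',[(80,127),(162,86),(157,177)],.050)):
    X=f(P,z);C=X.mean(0);d=X-C
    print(n,C,np.linalg.norm(d,axis=1),np.degrees(np.arctan2(d[:,1],d[:,0]))%120)
s=readout.read_state();M=R.from_quat(s['eef_rot']).as_matrix()
for p in([.45,.3,.3],[.555,-.183,.3]): print(M.T@(np.array(p)-s['ee_pos']))
print(np.degrees(np.arctan2(M[1,1],M[0,1])))
E
python3 y.py
```

```text
holes [ 0.55488862 -0.18584737] [0.0439913  0.04456725 0.04359044] [63.44917312 62.41831523 62.27473574]
studs [0.55167689 0.23642799] [0.04091279 0.04074694 0.04117738] [86.85060273 87.4141138  87.3316431 ]
[-0.36426961 -0.22507618 -0.05579031]
[-0.58273187 -0.66845866 -0.05531827]
76.03451306236525
```

Request:
step_arm(deltas=[[[0, 0, 0, 0, 0, -0.055, 100], [0, 0, 0.17, -0.05, -0.03, -0.055, 100], [0, 0, 0.34, -0.1, -0.06, -0.055, 100], [0, 0, 0.5, -0.15, -0.09, -0.055, 100], [0, 0, 0.67, -0.2, -0.12, -0.055, 100], [0, 0, 0.83, -0.25, -0.155, -0.055, 100], [0, 0, 1.0, -0.3, -0.185, -0.055, 100], [0, 0, 1.16, -0.35, -0.215, -0.055, 100], [0, 0, 1.327, -0.364, -0.225, -0.055, 100], [0, 0, 1.327, -0.39, -0.275, -0.055, 100], [0, 0, 1.327, -0.415, -0.33, -0.055, 100], [0, 0, 1.327, -0.44, -0.385, -0.055, 100], [0, 0, 1.327, -0.465, -0.44, -0.055, 100], [0, 0, 1.327, -0.49, -0.49, -0.055, 100], [0, 0, 1.327, -0.515, -0.545, -0.055, 100], [0, 0, 1.327, -0.54, -0.6, -0.04, 100], [0, 0, 1.327, -0.565, -0.65, -0.02, 100], [0, 0, 1.327, -0.59, -0.7, 0.0, 100], [0, 0, 1.327, -0.597, -0.726, 0.024, 100], [0, 0, 1.327, -0.597, -0.726, 0.024, 100]]])

```text
time: 2.65
ee_pos: [0.5532, -0.2442, 0.2184]
eef_rot: [0.709, 0.706, -0.002, -0.001]
ft_force: [-0.2, 0.9, -0.0]
width: 0.0871
grip_force: 0.0
```

```bash
python3 - <<'E'
from h import *
s=readout.read_state();print(s['time'],s['ee_pos'],s['eef_rot'],s['joint_positions'],s['ft_force'])
c=cam('wrist');save(c,'w1.png');np.save('pics/w1.npy',c,allow_pickle=True)
E
```

```text
2.65 [ 0.55317591 -0.24424406  0.21843114] [ 0.70855866  0.70564892 -0.00160804 -0.00127866] [-0.26129026  0.36911793  0.76721038  1.58592153 -0.26081807  1.29671779
  0.54003194] [-0.16624664  0.91989087 -0.02629316]
```

View pics/w1.png

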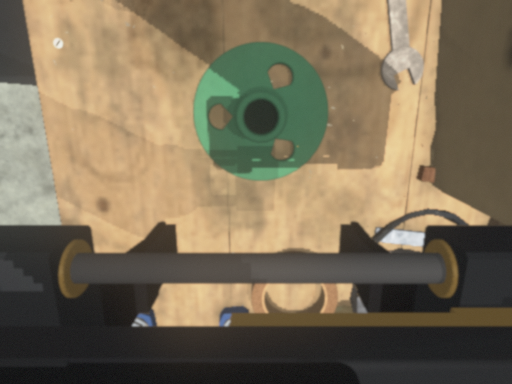

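Wrist view: the three-hole flange has its plate at about (261,111), neck top at (261,117), and holes at (280,75), (219,116) and (283,149).

```bash
cat > w.py <<'E'
from h import *
c=np.load('pics/w1.npy',allow_pickle=True).item()
hsv=cv2.cvtColor(c['img'],cv2.COLOR_RGB2HSV); m=cv2.inRange(hsv,(60,80,20),(95,255,255)); m[220:]=0
k=max(cv2.findContours(m,0,1)[0],key=cv2.contourArea);e=cv2.fitEllipse(k);C=ray(c,*e[0],.012);print(e,C)
P=np.array([ray(c,u,v,.010)[:2] for u,v in[(280,75),(219,116),(283,149)]]);d=P-P.mean(0)
print(P.mean(0),np.linalg.norm(d,axis=1),np.degrees(np.arctan2(d[:,1],d[:,0]))%120)
print('neck',ray(c,261,117,.072))
s=readout.read_state();M=R.from_quat(s['eef_rot']).as_matrix()
print(M.T@(np.array([C[0],C[1],.058])-s['ee_pos']),np.degrees(np.arctan2(M[1,1],M[0,1])))
E
python3 w.py
```

```text
((263.99517822265625, 98.69596099853516), (104.3099365234375, 130.90760803222656), 87.78480529785156) [ 0.5602899  -0.16786138  0.012     ]
[ 0.55688929 -0.18316704] [0.04294787 0.04338879 0.04350504] [62.9920055  62.47785448 63.23651827]
neck [ 0.55685158 -0.18363321  0.072     ]
[0.07463393 0.00620068 0.16170762] -0.10087722907274696
```

Request:
step_arm(deltas=[[[0, 0, 0, 0.061, 0.004, 0, 100], [0, 0, 0, 0.061, 0.004, 0.03, 100], [0, 0, 0, 0.061, 0.004, 0.08, 100], [0, 0, 0, 0.061, 0.004, 0.12, 100], [0, 0, 0, 0.061, 0.004, 0.145, 100], [0, 0, 0, 0.061, 0.004, 0.16, 100], [0, 0, 0, 0.061, 0.004, 0.16, 100], [0, 0, 0, 0.061, 0.004, 0.16, 0], [0, 0, 0, 0.061, 0.004, 0.16, 0], [0, 0, 0, 0.061, 0.004, 0.16, 0], [0, 0, 0, 0.061, 0.004, 0.16, 0], [0, 0, 0, 0.061, 0.004, 0.16, 0], [0, 0, 0, 0.061, 0.004, 0.16, 0]]], squeeze=40)

```text
time: 4.32
ee_pos: [0.5581, -0.1812, 0.0604]
eef_rot: [0.707, 0.707, -0.0, -0.001]
ft_force: [-5.5, 0.0, 4.6]
width: 0.0432
grip_force: 40.0
```

Request:
step_arm(deltas=[[[0, 0, 0, 0, 0, -0.02, 0], [0, 0, 0, 0, 0, -0.06, 0], [0, 0, 0, 0, 0, -0.11, 0], [0, 0, 0, 0, 0, -0.16, 0], [0, 0, 0, 0.03, 0, -0.2, 0], [0, 0, 0, 0.07, -0.001, -0.23, 0], [0, 0, 0, 0.11, -0.002, -0.26, 0], [0, 0, 0, 0.15, -0.003, -0.29, 0], [0, 0, 0, 0.2, -0.004, -0.29, 0], [0, 0, 0, 0.25, -0.005, -0.29, 0], [0, 0, 0, 0.28, -0.005, -0.29, 0], [0, 0, 0, 0.288, -0.005, -0.29, 0], [0, 0, 0, 0.288, -0.005, -0.29, 0], [0, 0, 0, 0.288, -0.005, -0.29, 0]]])

```text
time: 6.08
ee_pos: [0.5541, 0.1051, 0.3509]
eef_rot: [0.708, 0.706, 0.0, 0.0]
ft_force: [-0.4, 0.2, -4.8]
width: 0.0431
grip_force: 40.0
```

```bash
python3 - <<'E'
from h import *
s=readout.read_state();print(s['time'],s['ee_pos'],s['eef_rot'],s['joint_positions'],s['ft_force'],s['width'],s['grip_force'])
c=cam('wrist');save(c,'w2.png');np.save('pics/w2.npy',c,allow_pickle=True)
E
```

```text
6.075 [0.55410073 0.10511672 0.35090891] [7.07941259e-01 7.06271271e-01 1.00489879e-04 2.37781430e-04] [-0.80323234  0.16935854  0.6223197   1.47766788 -0.09823011  1.52565192
 -0.1856791 ] [-0.39898646  0.15429895 -4.78756762] 0.04311761113278432 39.99636431224644
```

View pics/w2.png

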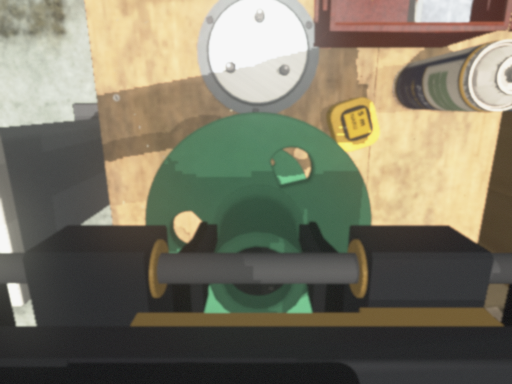

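Wrist view: stud tips at (260,15), (230,67) and (285,69). The held flange shows holes at (292,165) and (188,226).

```bash
cat > w2.py <<'E'
from h import *
c=np.load('pics/w2.npy',allow_pickle=True).item(); s=readout.read_state()
P=np.array([ray(c,u,v,.050)[:2] for u,v in[(260,15),(230,67),(285,69)]]);C=P.mean(0);d=P-C
print('studs',C,np.linalg.norm(d,axis=1),np.degrees(np.arctan2(d[:,1],d[:,0]))%120)
z=s['ee_pos'][2]-.046-.0
H=np.array([ray(c,u,v,z)[:2] for u,v in[(292,165),(188,226)]])-s['ee_pos'][:2]
print('held',H,np.linalg.norm(H,axis=1),np.degrees(np.arctan2(H[:,1],H[:,0]))%120)
t=ray(c,258,50,.022);print('seat',t)
M=R.from_quat(s['eef_rot']).as_matrix();print(M.T@(np.array([C[0],C[1],.2])-s['ee_pos']))
E
python3 w2.py
```

```text
studs [0.55654753 0.2404429 ] [0.04057355 0.04065305 0.04009851] [87.09949142 87.93643407 87.61675862]
held [[ 2.11040796e-02  3.75141240e-02]
 [-4.11206821e-02 -1.28714472e-05]] [0.04304291 0.04112068] [60.63947959 60.01793452]
seat [0.55619831 0.24542139 0.022     ]
[0.13522174 0.00206684 0.15084985]
```

```bash
python3 - <<'E'
from h import *
t=np.load('pics/top0.npy',allow_pickle=True).item();c=np.load('pics/side0.npy',allow_pickle=True).item()
for z in(0,.05,.08,.1,.12): print(z,'top',ray(t,168,159,z)[:2])
print('side bottom',ray(c,272,148,0))
cv2.imwrite('pics/crop2.png',np.hstack([cv2.resize(c['img'][90:190,200:320,::-1],(480,400),interpolation=2),cv2.resize(t['img'][120:220,110:190,::-1],(320,400),interpolation=2)]))
E
```

```text
0 top [0.63855953 0.25290155]
0.05 top [0.63014898 0.24336531]
0.08 top [0.62510265 0.23764357]
0.1 top [0.62173843 0.23382908]
0.12 top [0.61837421 0.23001458]
side bottom [0.65167489 0.27693865 0.        ]
```

View pics/crop2.png

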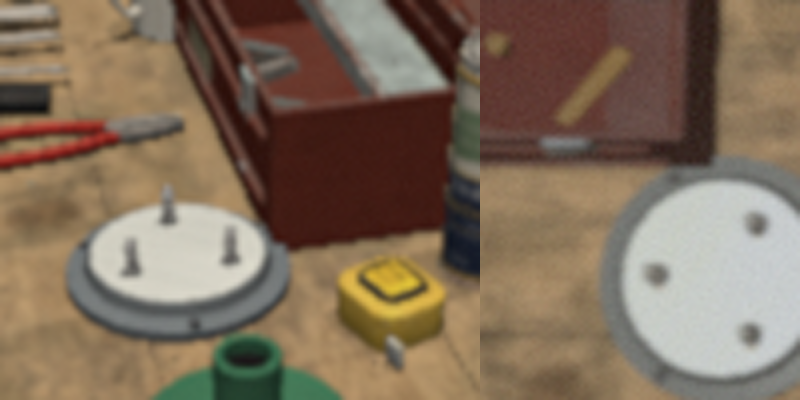

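The toolbox beside the base is roughly 0.1 m tall, so I'll use the −94° alignment, which is 26° less 120°. That keeps the gripper body clear of it.

Request:
step_arm(deltas=[[[0, 0, 0.15, 0.02, 0, 0, 0], [0, 0, 0.3, 0.04, 0, 0, 0], [0, 0, 0.45, 0.06, 0, 0, 0], [0, 0, 0.6, 0.08, 0, 0, 0], [0, 0, 0.75, 0.1, 0, 0, 0], [0, 0, 0.9, 0.12, 0, 0, 0], [0, 0, 1.05, 0.135, 0.001, 0.02, 0], [0, 0, 1.2, 0.135, 0.001, 0.05, 0], [0, 0, 1.35, 0.135, 0.001, 0.08, 0], [0, 0, 1.5, 0.135, 0.001, 0.11, 0], [0, 0, 1.64, 0.135, 0.001, 0.14, 0], [0, 0, 1.64, 0.135, 0.001, 0.171, 0], [0, 0, 1.64, 0.135, 0.001, 0.171, 0], [0, 0, 1.64, 0.135, 0.001, 0.171, 0]]])

```text
time: 7.88
ee_pos: [0.5558, 0.2416, 0.181]
eef_rot: [0.999, -0.035, 0.001, -0.0]
ft_force: [0.2, 0.2, -4.5]
width: 0.0434
grip_force: 40.0
```

```bash
python3 - <<'E'
from h import *
s=readout.read_state();print(s['time'],s['ee_pos'],s['eef_rot'],s['joint_positions'],s['ft_force'])
M=R.from_quat(s['eef_rot']).as_matrix();print(M, np.degrees(np.arctan2(M[1,1],M[0,1])))
c=cam('side');np.save('pics/s3.npy',c,allow_pickle=True);w=cam('wrist');np.save('pics/w3.npy',w,allow_pickle=True)
a=cv2.resize(c['img'][60:200,180:320],(400,400),interpolation=2);b=cv2.resize(w['img'],(400,300))
b=np.vstack([b,np.zeros((100,400,3),np.uint8)])
cv2.imwrite('pics/v3.png',np.hstack([a,b])[:,:,::-1])
E
```

```text
7.875 [0.55581953 0.24155479 0.18104098] [ 9.99389891e-01 -3.49160444e-02  7.47175706e-04 -3.95654838e-04] [-1.05488445  0.39280861  0.72502649  1.63168176 -0.27387398  1.2198858
 -1.91376394] [ 0.23423405  0.2220222  -4.53749575]
[[ 9.97560623e-01 -6.97888924e-02  1.52106910e-03]
 [-6.97900749e-02 -9.97561427e-01  7.38650051e-04]
 [ 1.46581029e-03 -8.43003732e-04 -9.99998570e-01]] -94.00186341521493
```

View pics/v3.png

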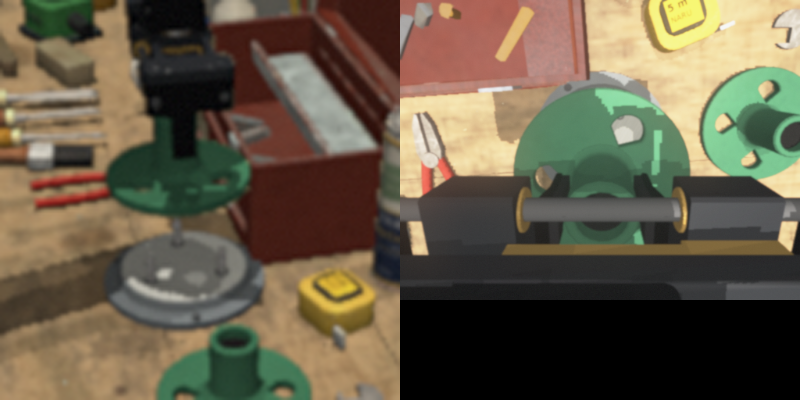

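Request:
step_arm(deltas=[[[0, 0, 0, -0.001, 0.001, 0.03, 0], [0, 0, 0, -0.001, 0.001, 0.055, 0], [0, 0, 0, -0.001, 0.001, 0.061, 0], [0, 0, 0, -0.001, 0.001, 0.061, 0]]])

```text
time: 8.48
ee_pos: [0.5544, 0.2411, 0.1195]
eef_rot: [0.999, -0.035, 0.0, -0.0]
ft_force: [0.6, 0.4, -4.5]
width: 0.0432
grip_force: 40.0
```

```bash
python3 - <<'E'
from h import *
s=readout.read_state();print(s['time'],s['ee_pos'],s['ft_force'])
w=cam('wrist');np.save('pics/w4.npy',w,allow_pickle=True);c=cam('side')
a=cv2.resize(c['img'][110:180,200:290],(360,280),interpolation=2);b=cv2.resize(w['img'][80:280,140:380],(432,360),interpolation=2)
a=np.vstack([a,np.zeros((80,360,3),np.uint8)])
cv2.imwrite('pics/v4.png',np.hstack([a,b])[:,:,::-1])
E
```

```text
8.475 [0.55440482 0.24108893 0.11950427] [ 0.58863722  0.36987847 -4.46549163]
```

View pics/v4.png

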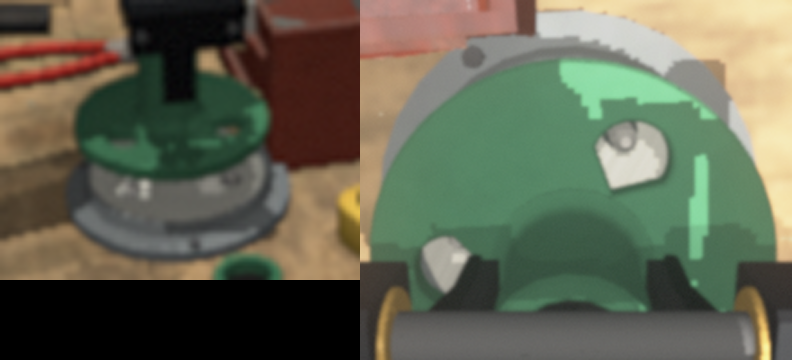

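The side crop shows the plate hovering over the studs. In the wrist crop, a stud tip shows at (624,138) inside the hole centred at about (634,154). I'll check the offset.

```bash
python3 - <<'E'
from h import *
w=np.load('pics/w4.npy',allow_pickle=True).item(); s=readout.read_state()
p=lambda u,v:(140+(u-360)/1.8,80+v/1.8)
S=ray(w,*p(624,138),.051)[:2];H=ray(w,*p(634,154),.0715)[:2]
C=s['ee_pos'][:2]
a=lambda d:(np.linalg.norm(d),np.degrees(np.arctan2(d[1],d[0]))%120)
print(S,H,S-H,a(H-C),a(S-C),a(S-[.555,.2405]))
# where the three studs should appear in crop for centre candidates
for cx,cy in((.555,.2405),):
  for k in(-32.5,87.5,207.5):
    P=np.array([cx+.042*np.cos(np.radians(k)),cy+.042*np.sin(np.radians(k)),.052]);q=w['R'].T@(P-w['o'])
    u,v=w['cx']+w['fx']*q[0]/-q[2],w['cy']-w['fy']*q[1]/-q[2];print(k,(u-140)*1.8+360,(v-80)*1.8)
E
```

```text
[0.59217371 0.22091417] [0.59007043 0.21951173] [0.00210328 0.00140244] (np.float64(0.04149173893202703), np.float64(88.42767830133454)) (np.float64(0.042611313800276156), np.float64(91.51650550581454)) (np.float64(0.04201772583101297), np.float64(92.21645518483597))
-32.5 632.8169165606876 142.74729319984365
87.5 463.6160769983377 243.38724431272203
207.5 632.2966738200107 328.36858988259274
```

Offset is about 2.5 mm, well inside the 8 mm play. I'll shift by 1 mm and lower.

Request:
step_arm(deltas=[[[0, 0, 0, 0.001, -0.001, 0, 0], [0, 0, 0, 0.001, -0.001, 0.005, 0], [0, 0, 0, 0.001, -0.001, 0.01, 0], [0, 0, 0, 0.001, -0.001, 0.014, 0], [0, 0, 0, 0.001, -0.001, 0.014, 0]]])

```text
time: 9.2
ee_pos: [0.5547, 0.2418, 0.104]
eef_rot: [0.999, -0.035, -0.0, 0.0]
ft_force: [-0.4, 0.3, -4.4]
width: 0.0433
grip_force: 40.0
```

No contact with the plate underside below the stud tips, so the studs are in the holes. I'll carry on down.

Request:
step_arm(deltas=[[[0, 0, 0, 0, 0, 0.006, 0], [0, 0, 0, 0, 0, 0.012, 0], [0, 0, 0, 0, 0, 0.017, 0], [0, 0, 0, 0, 0, 0.02, 0], [0, 0, 0, 0, 0, 0.021, 0], [0, 0, 0, 0, 0, 0.021, 0]]])

```text
time: 9.95
ee_pos: [0.555, 0.2419, 0.0836]
eef_rot: [0.999, -0.035, 0.0, -0.0]
ft_force: [-0.6, 0.5, -5.7]
width: 0.0431
grip_force: 40.0
```

Request:
step_arm(deltas=[[[0, 0, 0, 0, 0, 0.001, 0], [0, 0, 0, 0, 0, 0.0015, 0], [0, 0, 0, 0, 0, 0.0015, 0]]])

```text
time: 10.32
ee_pos: [0.5551, 0.2419, 0.0825]
eef_rot: [0.999, -0.035, 0.0, -0.0]
ft_force: [-2.1, -1.8, 0.7]
width: 0.0431
grip_force: 40.0
```

Contact, about 5 N. I'll press slightly more and let go.

Request:
step_arm(deltas=[[[0, 0, 0, 0, 0, 0.0005, 0], [0, 0, 0, 0, 0, 0.0005, 0]]])

```text
time: 10.58
ee_pos: [0.5551, 0.2419, 0.0824]
eef_rot: [0.999, -0.035, 0.0, -0.0]
ft_force: [-5.1, -1.8, 7.5]
width: 0.0431
grip_force: 40.0
```

Request:
step_arm(deltas=[[[0, 0, 0, 0, 0, 0, 30], [0, 0, 0, 0, 0, 0, 70], [0, 0, 0, 0, 0, 0, 100], [0, 0, 0, 0, 0, 0, 100], [0, 0, 0, 0, 0, 0, 100], [0, 0, 0, 0, 0, -0.03, 100], [0, 0, 0, 0, 0, -0.08, 100], [0, 0, 0, 0, 0, -0.14, 100], [0, 0, 0, 0, 0, -0.2, 100], [0, 0, 0, -0.05, 0, -0.2, 100], [0, 0, 0, -0.08, 0, -0.2, 100], [0, 0, 0, -0.08, 0, -0.2, 100]]])

```text
time: 12.08
ee_pos: [0.4736, 0.2483, 0.2819]
eef_rot: [0.999, -0.033, -0.0, -0.001]
ft_force: [0.5, -0.0, 0.1]
width: 0.087
grip_force: 0.0
```

```bash
python3 - <<'E'
from h import *
s=readout.read_state();print(s['time'],s['ee_pos'],s['ft_force'])
w=cam('wrist');c=cam('side')
a=cv2.resize(c['img'][110:190,200:290],(360,320),interpolation=2);b=cv2.resize(w['img'][:320],(430,320))
cv2.imwrite('pics/v5.png',np.hstack([a,b])[:,:,::-1])
E
```

```text
12.075 [0.4736261  0.24829197 0.28190597] [ 0.53105354 -0.03377153  0.1450479 ]
```

View pics/v5.png

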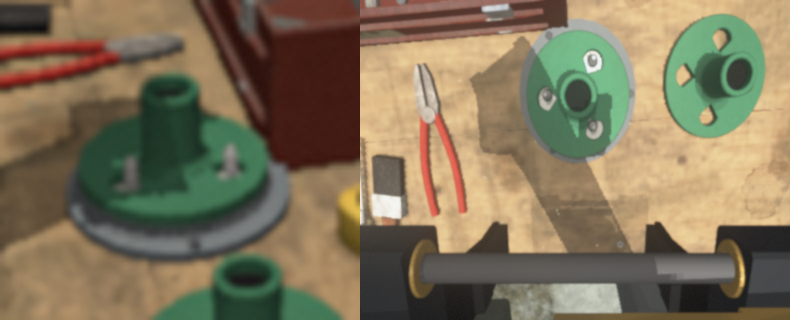

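The flange lies flat on the base with the studs through all three holes, at (592,60), (547,97) and (594,128). The gripper is clear and the four-hole flange is untouched.

```bash
python3 -c "
from bench import r
print(r.close_job())"
```

```text
the job is handed in; nothing more can be done
None
```

The three-hole flange is seated flat and fully down over the three studs and let go, the four-hole flange is where it lay, and the job was handed in at about 12 s.

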